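# Ring for the assistant and point out which weight goes on which pan

### The job

Ring for the shop assistant by pressing the bell push fully down and letting it go, then show the assistant what to put where: point first at the middle-sized of the three metal weights, holding the fingertips about 3 cm above it for two seconds, then in the same way at the middle of the empty, raised pan of the balance. Finish there, still pointing at the pan from about 3 cm above. Only point: do not touch, move or lift the weights, the balance or the other things on the counter, and do not bring the fingertips down over another weight or the loaded pan on the way.

Things in the scene. Friction and masses are not known exactly. Their poses are not given: they have to be found in the camera images.
- bell (a joint): travel of the bell push in m: 0 released, 0.006 fully down; a spring returns it, and fully down takes 4 N. It counts as pressed above 0.0045
- bell_top (a point): centre of the top of the bell push, a round aluminium button 32 mm across, on a low wooden housing, pressed straight down from above; this point goes down with it
- middle_weight: middle-sized steel weight, a 32 mm cylinder with a 16 mm knob, 42 mm tall in all; loose, about 0.2 kg. It stands upright in a row of three on the board, about 75 mm apart in any order. Origin: centre of its underside, z up
- middle_weight_top (a point): top centre of the knob of the middle-sized weight, 42 mm above its underside
- large_weight: largest steel weight, of the same shape, 44 mm across, 52 mm tall; loose. Origin: centre of its underside. Not to be pointed at or touched
- large_weight_top (a point): top centre of the knob of the largest weight
- small_weight: smallest steel weight, of the same shape, 24 mm across, 33 mm tall; loose. Origin: centre of its underside. Not to be pointed at or touched
- small_weight_top (a point): top centre of the knob of the smallest weight
- weight_board: fixed flat wooden board 85 x 240 x 10 mm on which the three weights stand. Origin: centre of its underside; its y axis runs along the row
- balance: fixed dark iron housing of the balance, 120 x 310 mm, 63 mm high, with a pointer plate 50 mm wide in the middle, 108 mm high. Origin: centre of its underside; y axis along its length. One pan stands on a stem 115 mm to either side of the middle
- empty_pan: empty steel pan, 140 mm across, shallow: the rim lies 14 mm above the inner floor. It is the raised one: its inner floor is 125 mm above the counter. It may be at either end of the balance. It does not move. Origin: centre of the inner floor
- empty_pan_mouth (a point): centre of the empty pan at the level of its rim
- loaded_pan: the same pan, lowered (inner floor 95 mm above the counter), with a dark root slab 64 mm across and 15 mm thick in it and a small chip; at the other end. It does not move. Origin: centre of the inner floor. Not to be pointed at or touched
- loaded_pan_mouth (a point): centre of the loaded pan at the level of its rim
- jar: closed amber jar with a black cap, 76 mm across, 105 mm tall, loose, a bystander. Origin: centre of its underside
Mind the look-alikes: they are no part of the job. What is shaped like the middle_weight but red is not meant.

How it is judged:
By the outcome, as a careful person would: the job done as asked, in the order asked, and still so for the second after the job is handed in, with the robot touching nothing.
It also fails if it takes over 51 s, if anything falls off the work surface, if the arm or the gripper's body presses on something with over 40 N, if the wrist force passes 120 N, or if a joint passes its speed limit or range.

### The arm

A 7-joint arm with a two-finger parallel gripper is mounted at the origin on the work surface. World frame = base frame: x ahead of the robot, y to its left, z up, the work surface at z = 0. Lengths are in m, angles in rad, forces in N, time in s.
With the tool pointing down it reaches from about 0.425 to 0.925 m from the base axis. Payload 6.8 kg.
Tool frame: the origin (TCP) lies at the very end of the fingers, on their centre line; the grasp point (between the pads) lies 19 mm behind it; x points along the fingers, y is the direction in which the jaws open and shut, and the axes are right-handed (so a half turn about x gives the same grasp; the last joint's range is limited). The gripper opens to 85 mm and grips with 20 to 120 N. Pads are 22 mm wide; open, the fingers measure 114 mm over their backs; the gripper's body (76 mm by 85 mm) begins 54 mm behind the grasp point. The pads swing forward as they close: fully open they stand 13 mm farther back than shut.
Start: joints at [1.212, 0.477, 0.022, 1.555, -0.011, 1.109, -0.083], TCP at [0.168, -0.654, 0.207] pointing down, gripper open.
Joint ranges: [-2.96, 2.96], [-0.34, 2.1], [-1.41, 1.46], [0.24, 2.44], [-1.37, 4.51], [0.17, 1.92], [-2.96, 2.96]. Speed limits (rad/s): [2.39, 2.39, 3.14, 3.14, 3.14, 3.14, 3.14].

### API

Orientations are given as a rotation vector (axis times angle).
In Python, from bench import get_obs, grab_frame, camera_info, hand_in gives the robot as it stands.
- The arm moves only by the tool apply_moves, never from a script. Its argument "series" is text: rows parted by semicolons, each of 7 numbers parted by spaces: the turn, a rotation vector about the tool's x, y, z in rad, then the shift along the tool's x, y, z in m, then the opening, from 0 (shut) to 1 (fully open). In form: wx wy wz tx ty tz hand; .... A call has 1 to 12 rows; each row is the pose to reach, as a shift and turn from the pose commanded when the call began, along the tool's axes at that moment; what a row does not reach only later rows make up. A row lasts 1/8 s, in which the tool goes at most 62.5 mm and 10.7 degrees, less where a joint would pass 70% of its speed; a pose out of reach is approached as far as the arm can. A call with a gripper value outside its range is refused whole. The fingers move at their own pace and stop on an object; "force" is the grip in N (left out, the last holds). Time passes only in rows, so rows that repeat a pose let the fingers close. It gives the time, the measured TCP pose, the force and the opening at its end, in the units of the state.
- get_obs(): the state, without advancing time (a new reading comes with each control period).
- grab_frame(name): name is "side" or "top"; returns the picture (400x640x3 uint8, blue, green, red); there is no depth.
- camera_info(name): a dict with "fov_y" (degrees; the focal length in pixels is half the picture's height over the tangent of half this angle, whatever the lens; pixels are square), "cx", "cy" (the principal point, pixels), "rvec" (rotation vector, rad) and "tvec" (3), from world to camera coordinates, as OpenCV has them. Camera axes: x right, y down, z forward; pixel columns grow to the right and rows downward; lengths in m; the calibration is good to about 2 mm. A picture is of the moment at which its call begins. camera_info takes no time and is no camera call.
- hand_in(): hands the job in, once; it reports no verdict.
The state is a dict: "clock": time; "joints": joint angles; "qvel": joint speeds; "tau": joint torques, N m; "tcp_pos": TCP position; "orientation": TCP orientation; "contact_force": force on the tool from outside, world axes, zero at the start; "moment": the same for the moment, N m; "grip_width": finger opening in m.
Only numpy, scipy, OpenCV 4.12 (cv2) and the standard library are available. Lean on these libraries where they do the work, as an engineer would, in place of code of your own. Each camera call takes 0.05 s, during which the arm holds its last target.

## Working session

There is one attempt and no reset: what is moved stays moved. The work goes in short steps, Python scripts to look and compute and a tool call to move; the robot and the scene stay as the last step left them, time stands still between calls to the robot, and variables do not carry over. Pictures are saved under pics/ and viewed, and the job is handed in when it is done.

Besides the shell and the picture viewer there is one more tool, called after "Request:" as name(argument=value, ...), one argument or row to a line, values as JSON. apply_moves: Moves the arm, as the interface text tells. Its arguments: {"type":"object","properties":{"series":{"type":"string"},"force":{"type":"number"}},"required":["series"]}

```bash
ls; mkdir -p pics; python3 - <<'E'
from bench import *
import cv2
print(get_obs())
for n in("side","top"):
    print(camera_info(n)); cv2.imwrite(f"pics/{n}0.png",grab_frame(n))
E
```

```text
pics
{'clock': 0.0, 'joints': array([ 1.2118895 ,  0.47783663,  0.02234965,  1.55644965, -0.01150752,
        1.1093173 , -0.08310808]), 'qvel': array([ 0.0006457 , -0.0009043 ,  0.00083677,  0.00030327, -0.00010549,
       -0.00098784, -0.00073115]), 'tau': array([-5.97171856e-04, -5.96453226e+01,  1.60717964e+00, -2.81204903e+01,
        1.23752811e-02,  9.25981236e-03,  1.32971287e-06]), 'tcp_pos': array([ 0.16734303, -0.65326199,  0.20620223]), 'orientation': array([ 2.08833103,  0.2652587 , -2.08911633]), 'contact_force': array([-0.43964544,  0.47030084, -0.60584903]), 'moment': array([-0.0336781 ,  0.06651607, -0.00788555]), 'grip_width': 0.08529115577166095}
{'fov_y': 53.38253965004392, 'cx': 316.5014998602075, 'cy': 202.6932367565589, 'rvec': array([ 2.12303557, -0.29388556,  0.1391884 ]), 'tvec': array([-0.49794866,  0.17156951,  1.01385984])}
{'fov_y': 47.053393483537306, 'cx': 326.48599889022466, 'cy': 200.42488519032037, 'rvec': array([ 2.18044565, -2.19714892,  0.040333  ]), 'tvec': array([0.02090155, 0.5134044 , 1.36761169])}
```

View pics/side0.png

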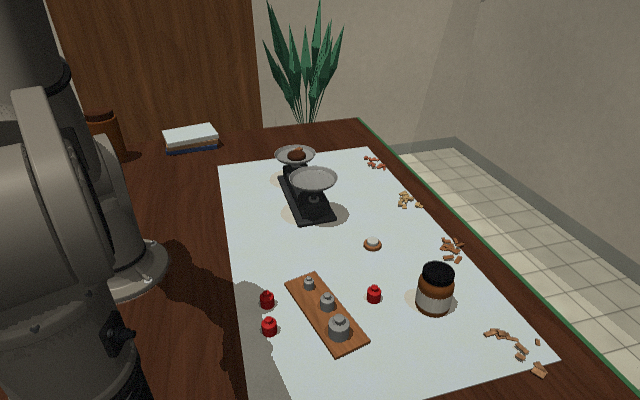

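View pics/top0.png

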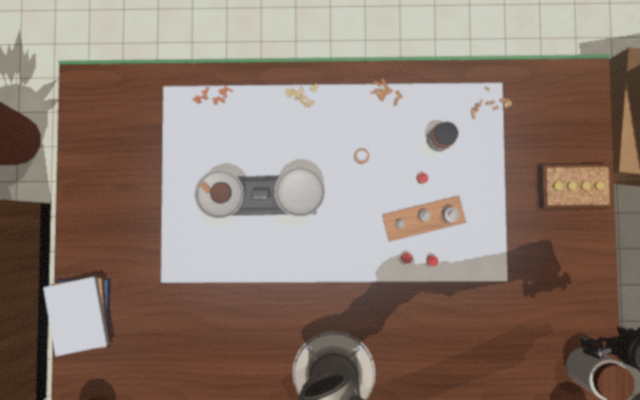

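Top view: the weights are on the board at (400,223), (425,215) and (451,213), red look-alikes are at (422,178), (407,257) and (432,260), and the bell is at (361,156). The loaded pan is at (220,193) with a root slab in it, and the empty pan is at (300,190). In the side view the weights are at (309,283), (327,300) and (339,325), the bell at (373,243) and the empty pan at (313,180). Next I'll check these in close crops.

```bash
python3 - <<'E'
import cv2,numpy as np
t=cv2.imread('pics/top0.png');s=cv2.imread('pics/side0.png')
a=cv2.resize(t[140:250,340:480],None,fx=5,fy=5,interpolation=cv2.INTER_NEAREST)
b=cv2.resize(s[225:355,275:395],None,fx=4.5,fy=4.5,interpolation=cv2.INTER_NEAREST)
c=np.hstack([cv2.resize(t[160:225,190:330],(560,260)),])
d=cv2.resize(s[140:225,265:355],(270,255))
cv2.imwrite('pics/c1.png',a);cv2.imwrite('pics/c2.png',b)
cv2.imwrite('pics/c3.png',cv2.resize(t[160:225,190:330],None,fx=5,fy=5,interpolation=0));cv2.imwrite('pics/c4.png',cv2.resize(s[140:225,265:355],None,fx=6,fy=6,interpolation=0))
E
```

```text
(no output)
```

View pics/c1.png

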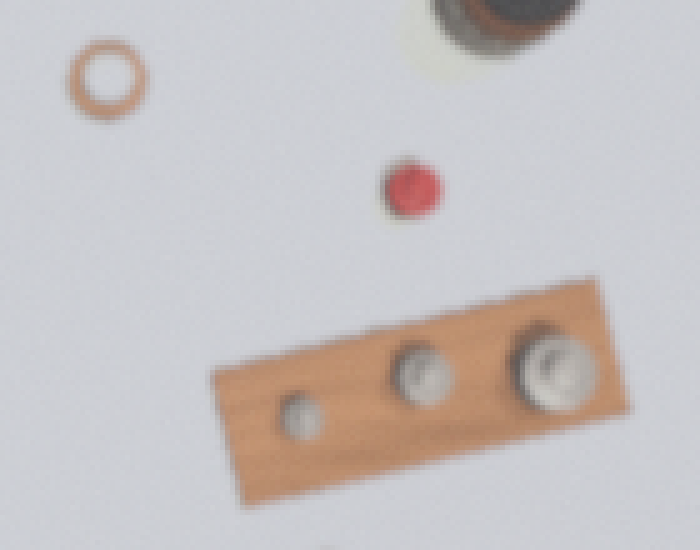

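View pics/c2.png

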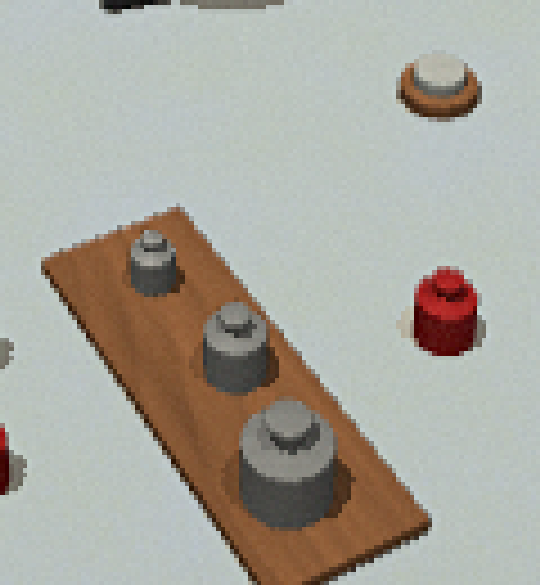

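View pics/c3.png

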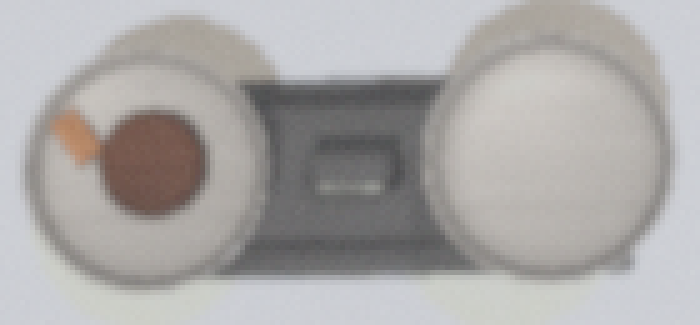

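View pics/c4.png

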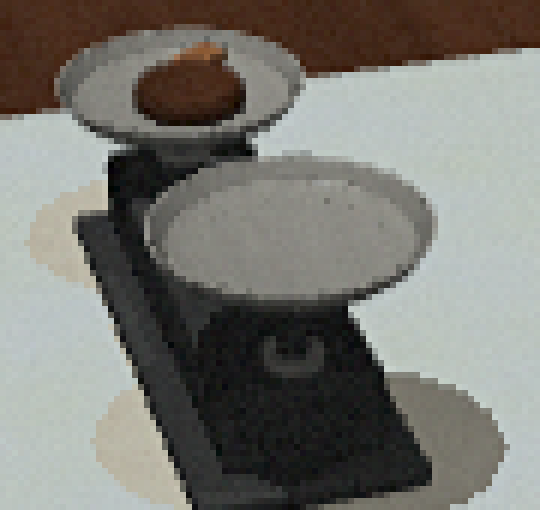

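The crops confirm it. The middle weight has its knob at side (327,294) and top (425,215), and is neither the smaller nor the larger steel one nor the red one at (422,178). The bell is a white button in a wooden ring. The pan at (299,191) is empty. Now I'll triangulate.

```bash
cat > h.py <<'E'
import cv2,numpy as np
from bench import *
def cam(n):
    i=camera_info(n);f=200/np.tan(np.radians(i['fov_y'])/2)
    K=np.array([[f,0,i['cx']],[0,f,i['cy']],[0,0,1]]);R=cv2.Rodrigues(i['rvec'])[0];return K,R,np.array(i['tvec'])
def ray(n,p):
    K,R,t=cam(n);return -R.T@t,R.T@np.linalg.inv(K)@np.array([*p,1.])
def plane(n,p,z):
    c,d=ray(n,p);return (c+d*(z-c[2])/d[2]).round(4)
def tri(ps,pt):
    P=[np.c_[(K@R),K@t] for K,R,t in(cam('side'),cam('top'))]
    X=cv2.triangulatePoints(P[0],P[1],np.array(ps,float),np.array(pt,float)).ravel();return (X[:3]/X[3]).round(4)
def proj(n,X):
    K,R,t=cam(n);x=K@(R@np.array(X)+t);return (x[:2]/x[2]).round(1)
E
python3 - <<'E'
from h import *
t=cv2.imread('pics/top0.png');s=cv2.imread('pics/side0.png')
# bell: wood ring in top by colour
hsv=cv2.cvtColor(t,cv2.COLOR_BGR2HSV)
m=np.zeros(t.shape[:2],np.uint8);m[140:172,345:378]=(hsv[140:172,345:378,1]>50)*255
c=max(cv2.findContours(m,0,2)[0],key=cv2.contourArea);bt=cv2.minEnclosingCircle(c);print('bell ring top',bt)
hs=cv2.cvtColor(s,cv2.COLOR_BGR2HSV)
def show(n,a):print(n,a)
print('bell tri',tri((372.3,239.6),bt[0]),'planes',[ (z,plane('top',bt[0],z),plane('side',(372.3,239.6),z)) for z in(.02,.025,.03)])
print('ring dia',np.linalg.norm(plane('top',(bt[0][0]-bt[1],bt[0][1]),.01)-plane('top',(bt[0][0]+bt[1],bt[0][1]),.01)))
for n,a,b in(('mid',(327.2,293.8),(425.2,214.2)),('large',(339,317),(451.5,213)),('small',(308.5,278),(400,222.5))):
    print(n,tri(a,b))
for z in(.052,):print('mid z',plane('top',(425.2,214.2),z),plane('side',(327.2,293.8),z))
r=tri((313,177.8),(299.1,191.1));print('pan',r,plane('top',(299.1,191.1),.139),plane('side',(313,177.8),.139))
print('pan dia',plane('top',(274.5,191),.139)-plane('top',(323.9,191),.139))
print('loaded',plane('top',(219,193.5),.109))
# tops edges/ jar
print('jar',plane('top',(446,131),.105))
print('board corners',[plane('top',(x/5-.5+340,y/5-.5+140),.01)[:2] for x,y in((212,370),(597,278),(630,410),(245,505))])
for p in((422,178),(407,257),(432,260)):print('red',plane('top',p,.04))
R=cv2.Rodrigues(get_obs()['orientation'])[0];print(R.round(3))
E
```

```text
bell ring top ((360.9384765625, 155.6769256591797), 7.345456600189209)
bell tri [ 0.6474 -0.0877  0.0206] planes [(0.02, array([ 0.6469, -0.0875,  0.02  ]), array([ 0.6485, -0.087 ,  0.02  ])), (0.025, array([ 0.6462, -0.0872,  0.025 ]), array([ 0.6458, -0.0929,  0.025 ])), (0.03, array([ 0.6454, -0.0869,  0.03  ]), array([ 0.6431, -0.0988,  0.03  ]))]
ring dia 0.04440180176524371
mid [ 0.4684 -0.2709  0.0481]
large [ 0.4711 -0.3455  0.0552]
small [ 0.4446 -0.199   0.0357]
mid z [ 0.4692 -0.2703  0.052 ] [ 0.4662 -0.2744  0.052 ]
pan [0.5333 0.0904 0.1342] [0.5333 0.09   0.139 ] [0.5307 0.0822 0.139 ]
pan dia [0.0011 0.1353 0.    ]
loaded [0.5306 0.3174 0.109 ]
jar [ 0.702  -0.3224  0.105 ]
board corners [array([ 0.4731, -0.1491]), array([ 0.5265, -0.3807]), array([ 0.4472, -0.3986]), array([ 0.3921, -0.1678])]
red [ 0.5761 -0.2653  0.04  ]
red [ 0.3448 -0.2174  0.04  ]
red [ 0.3356 -0.2901  0.04  ]
[[-0.001  0.248 -0.969]
 [ 0.002 -0.969 -0.248]
 [-1.    -0.002  0.   ]]
```

Measurements are consistent. The pans are 0.228 m apart (0.230 stated), the pan is 135–140 mm across, the weight tops sit at about the right heights, and the bell top is at z≈0.02. Now the shifts in tool axes.

```bash
cat >> h.py <<'E'
def shift(*ws):
    o=get_obs();R=cv2.Rodrigues(o['orientation'])[0];p=o['tcp_pos']
    print(o['clock'],p.round(4),o['contact_force'].round(2),o['grip_width'])
    for w in ws:print(w,(R.T@(np.array(w)-p)).round(4), np.linalg.norm(np.array(w)-p).round(3))
E
python3 -c "
from h import *
shift((.60,-.36,.26),(.647,-.0875,.26),(.647,-.0875,.08))"
```

```text
0.1 [ 0.1674 -0.6534  0.2063] [-0.21 -0.35 -0.32] 0.08549038724373585
(0.6, -0.36, 0.26) [-0.0535 -0.1769 -0.4919] 0.525
(0.647, -0.0875, 0.26) [-0.0531 -0.4292 -0.6051] 0.744
(0.647, -0.0875, 0.08) [ 0.1269 -0.4289 -0.6051] 0.752
```

Request:
apply_moves(
  series="0 0 0 -0.01 -0.006 -0.016 0; 0 0 0 -0.02 -0.02 -0.055 0; 0 0 0 -0.03 -0.035 -0.1 0; 0 0 0 -0.04 -0.052 -0.145 0; 0 0 0 -0.053 -0.068 -0.19 0; 0 0 0 -0.053 -0.085 -0.235 0; 0 0 0 -0.053 -0.101 -0.28 0; 0 0 0 -0.053 -0.117 -0.325 0; 0 0 0 -0.053 -0.133 -0.37 0; 0 0 0 -0.053 -0.15 -0.415 0; 0 0 0 -0.053 -0.165 -0.455 0; 0 0 0 -0.053 -0.177 -0.492 0",
  force=20,
)

```text
clock: 1.6
tcp_pos: [0.6022, -0.3573, 0.261]
orientation: [2.088, 0.266, -2.086]
contact_force: [0.6, -0.4, -0.3]
grip_width: -0.0
```

```bash
python3 -c "
from h import *
shift((.647,-.0875,.2),(.647,-.0875,.07))"
```

```text
1.6 [ 0.6022 -0.3573  0.261 ] [ 0.64 -0.35 -0.34] -2.4123483224505643e-05
(0.647, -0.0875, 0.2) [ 0.0611 -0.25   -0.1108] 0.28
(0.647, -0.0875, 0.07) [ 0.1911 -0.25   -0.1107] 0.334
```

Request:
apply_moves(
  series="0 0 0 0 -0.02 -0.009 0; 0 0 0 0.005 -0.055 -0.024 0; 0 0 0 0.02 -0.095 -0.042 0; 0 0 0 0.035 -0.135 -0.06 0; 0 0 0 0.05 -0.175 -0.078 0; 0 0 0 0.06 -0.215 -0.095 0; 0 0 0 0.07 -0.238 -0.106 0; 0 0 0 0.1 -0.25 -0.111 0; 0 0 0 0.14 -0.25 -0.111 0; 0 0 0 0.175 -0.25 -0.111 0; 0 0 0 0.19 -0.25 -0.111 0; 0 0 0 0.19 -0.25 -0.111 0",
)

```text
clock: 3.1
tcp_pos: [0.6451, -0.0904, 0.0701]
orientation: [2.087, 0.263, -2.089]
contact_force: [0.3, -1.0, 0.3]
grip_width: 0.0002
```

```bash
python3 -c "
from h import *
shift((.647,-.0875,.03),(.647,-.0875,.012))
s=grab_frame('side');t=grab_frame('top')
p=get_obs()['tcp_pos'];print(proj('side',p),proj('top',p))
cv2.imwrite('pics/b1.png',np.hstack([cv2.resize(s[180:270,320:420],(400,360)),cv2.resize(t[110:200,310:410],(400,360))]))"
```

```text
3.1 [ 0.6451 -0.0904  0.0701] [ 0.3  -1.03  0.34] 0.00019695913843630346
(0.647, -0.0875, 0.03) [ 0.0401 -0.0023 -0.0027] 0.04
(0.647, -0.0875, 0.012) [ 0.0581 -0.0023 -0.0027] 0.058
[373.4 224.8] [363.1 153.1]
```

View pics/b1.png

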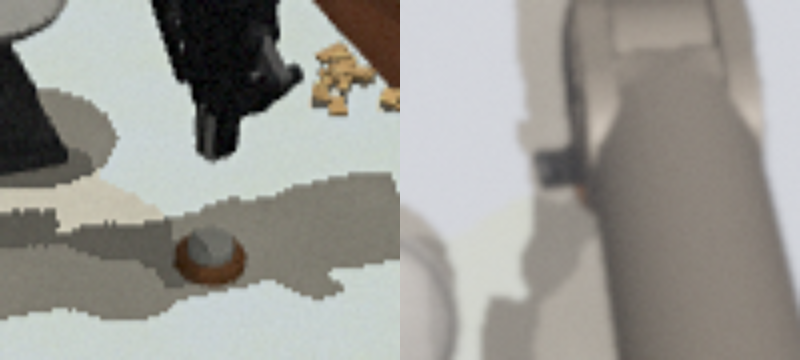

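The tip is above the button, but it appears about 5 px higher in the side view than the projected TCP. I'll settle the true tip height by careful contact. Going down in steps.

Request:
apply_moves(
  series="0 0 0 0.01 -0.002 -0.003 0; 0 0 0 0.022 -0.002 -0.003 0; 0 0 0 0.032 -0.002 -0.003 0; 0 0 0 0.032 -0.002 -0.003 0",
)

```text
clock: 3.7
tcp_pos: [0.6471, -0.088, 0.0368]
orientation: [2.086, 0.264, -2.091]
contact_force: [-0.1, 0.9, 0.0]
grip_width: -0.0001
```

```bash
python3 -c "
from h import *
shift((.647,-.0875,.02))
s=grab_frame('side')
p=get_obs()['tcp_pos'];print(proj('side',p),proj('side',p+[0,0,.01]))
cv2.imwrite('pics/b2.png',cv2.resize(s[190:260,330:420],None,fx=8,fy=8,interpolation=0))"
```

```text
3.7 [ 0.6471 -0.088   0.0368] [-0.06  0.86  0.02] -5.168749408470129e-05
(0.647, -0.0875, 0.02) [ 0.0168 -0.0005 -0.0001] 0.017
[372.5 234.7] [372.8 231.6]
```

View pics/b2.png

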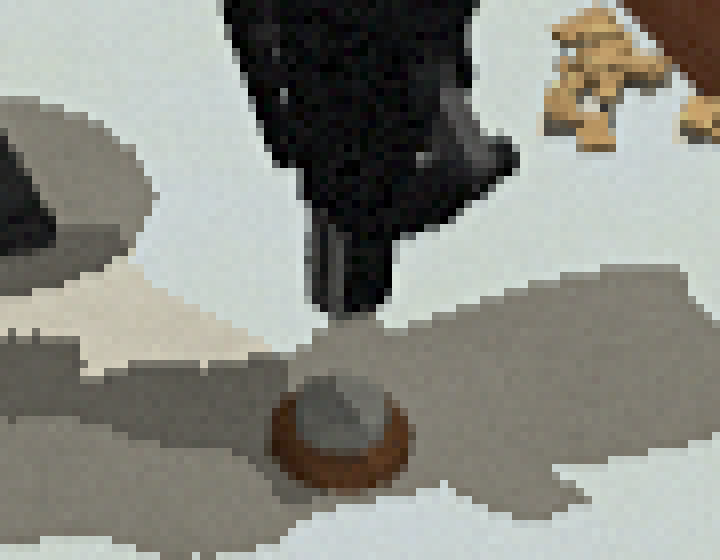

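```bash
python3 -c "
from h import *
t=cv2.imread('pics/top0.png')
print(proj('top',[.1674,-.6534,.2063]),proj('top',[.1674,-.6534,.28]))
s=cv2.imread('pics/top0.png')[310:400,540:640]
cv2.imwrite('pics/b3.png',cv2.resize(s,None,fx=6,fy=6,interpolation=0))
p=cv2.convertScaleAbs(grab_frame('side')[200:250,345:400],alpha=1.8,beta=20)
cv2.imwrite('pics/b4.png',cv2.resize(p,None,fx=12,fy=12,interpolation=0))
"
```

```text
[591.6 331.2] [609.1 338.5]
```

View pics/b3.png

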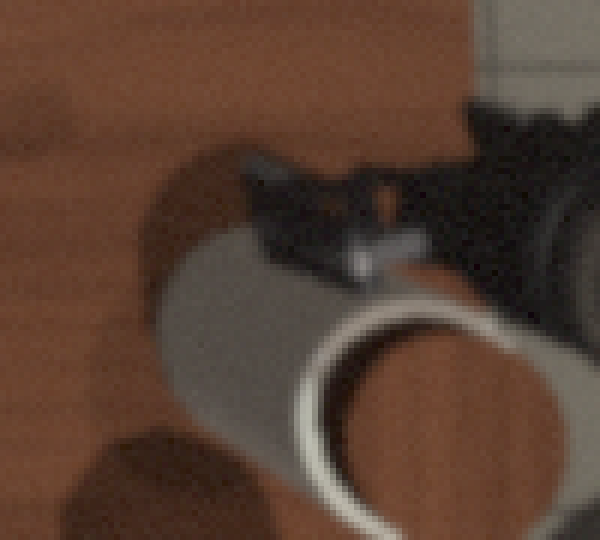

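View pics/b4.png

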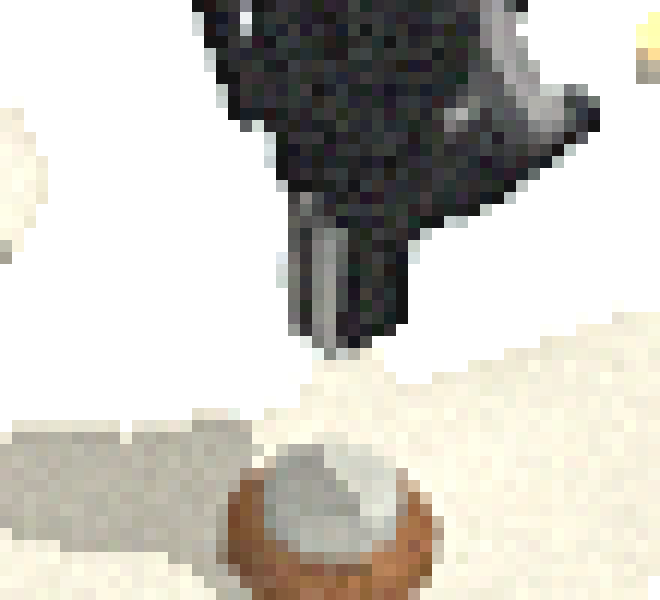

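The side view puts the visible tip at (373.7,229.3), while the TCP projects to (372.5,234.7). That fits the horizontal position, so only the height is in doubt. I'll probe in small steps.

Request:
apply_moves(
  series="0 0 0 0.006 0 0 0; 0 0 0 0.011 0 0 0; 0 0 0 0.013 0 0 0; 0 0 0 0.013 0 0 0",
)

```text
clock: 4.3
tcp_pos: [0.6479, -0.0879, 0.025]
orientation: [2.088, 0.263, -2.088]
contact_force: [-0.3, 0.3, 0.0]
grip_width: -0.0001
```

```bash
python3 -c "
from h import *
shift((.647,-.0875,.02))
s=grab_frame('side')
p=get_obs()['tcp_pos'];print(proj('side',p),proj('side',p+[0,0,.01]))
cv2.imwrite('pics/b5.png',cv2.resize(s[200:260,330:420],None,fx=8,fy=8,interpolation=0))"
```

```text
4.3 [ 0.6479 -0.0879  0.025 ] [-0.29  0.3   0.05] -7.401608147241091e-05
(0.647, -0.0875, 0.02) [ 0.005  -0.0006  0.0008] 0.005
[372.4 238.3] [372.6 235.3]
```

View pics/b5.png

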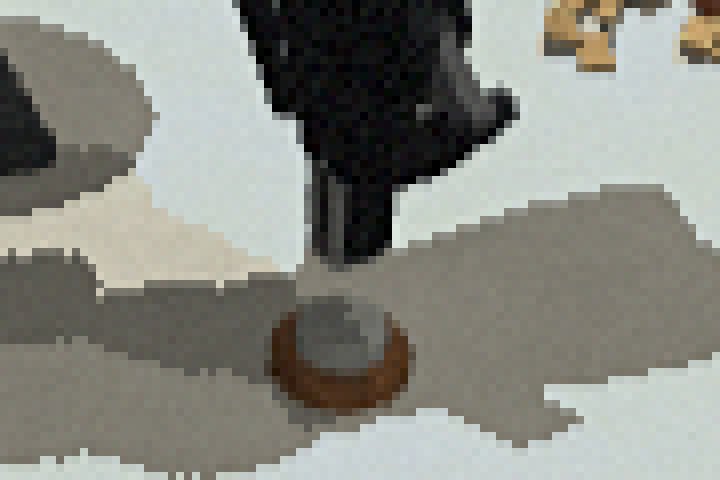

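```bash
python3 -c "
from h import *
p=get_obs()['tcp_pos']
for d in([0,0,0],[0,0,.018],[.03,0,0],[0,.03,0],[.011,0,0],[-.011,0,0]):print(d,proj('side',p+d))
K,R,t=cam('side');print(-R.T@t)
t=grab_frame('top')
print(proj('top',p),proj('top',p+[0,0,.08]))
cv2.imwrite('pics/b6.png',cv2.resize(t[100:200,310:430],None,fx=6,fy=6,interpolation=0))
"
```

```text
[0, 0, 0] [372.4 238.3]
[0, 0, 0.018] [372.8 232.9]
[0.03, 0, 0] [382.8 236.4]
[0, 0.03, 0] [368.3 231.9]
[0.011, 0, 0] [376.2 237.6]
[-0.011, 0, 0] [368.6 239. ]
[ 0.29021048 -0.86853624  0.68317158]
[361.2 155. ] [362.9 150.8]
```

View pics/b6.png

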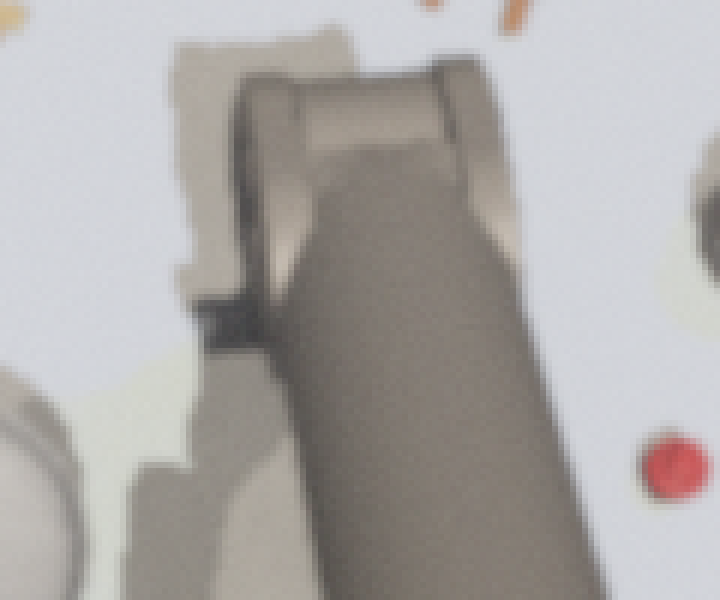

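Request:
apply_moves(
  series="0 0 0 0.003 0 0.0008 0; 0 0 0 0.006 0 0.0008 0; 0 0 0 0.006 0 0.0008 0",
)

```text
clock: 4.78
tcp_pos: [0.647, -0.0881, 0.0188]
orientation: [2.087, 0.263, -2.089]
contact_force: [0.3, -0.0, -0.3]
grip_width: -0.0001
```

```bash
python3 -c "
from h import *
shift((.647,-.0875,.014))"
```

```text
4.775 [ 0.647  -0.0881  0.0188] [ 0.27 -0.03 -0.33] -0.00011258253662113364
(0.647, -0.0875, 0.014) [ 0.0048 -0.0006 -0.0001] 0.005
```

Request:
apply_moves(
  series="0 0 0 0.003 0 0 0; 0 0 0 0.003 0 0 0",
)

```text
clock: 5.03
tcp_pos: [0.6471, -0.0881, 0.0159]
orientation: [2.088, 0.263, -2.088]
contact_force: [-0.8, -0.7, 0.3]
grip_width: -0.0
```

Request:
apply_moves(
  series="0 0 0 0.003 0 0 0; 0 0 0 0.003 0 0 0",
)

```text
clock: 5.28
tcp_pos: [0.6471, -0.0881, 0.0129]
orientation: [2.087, 0.263, -2.088]
contact_force: [0.3, -1.5, -0.5]
grip_width: 0.0001
```

```bash
python3 -c "
from h import *
shift((.647,-.0875,.014))
s=grab_frame('side')
p=get_obs()['tcp_pos'];print(proj('side',p),proj('side',p+[0,0,.01]))
cv2.imwrite('pics/b7.png',cv2.resize(s[200:260,330:420],None,fx=8,fy=8,interpolation=0))"
```

```text
5.275 [ 0.6471 -0.0881  0.0129] [ 0.27 -1.48 -0.46] 7.007217845352145e-05
(0.647, -0.0875, 0.014) [-0.0011 -0.0006 -0.    ] 0.001
[371.9 242. ] [372.1 239. ]
```

View pics/b7.png

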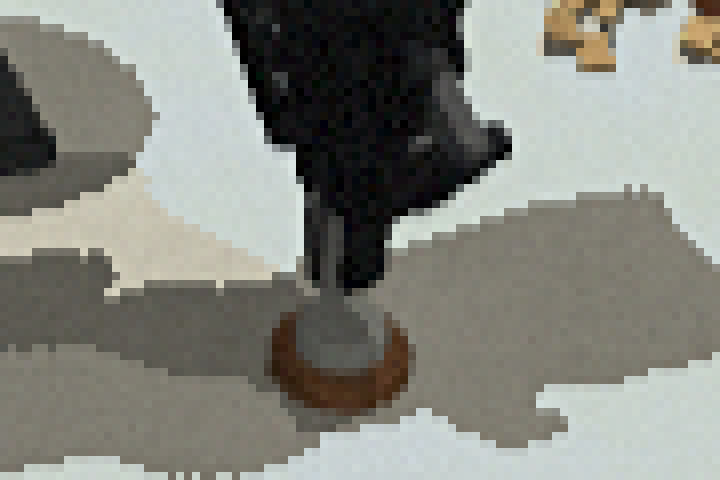

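Request:
apply_moves(
  series="0 0 0 0.003 0 0 0; 0 0 0 0.003 0 0 0",
)

```text
clock: 5.58
tcp_pos: [0.6471, -0.0881, 0.0099]
orientation: [2.087, 0.263, -2.088]
contact_force: [-0.5, -0.3, 0.5]
grip_width: 0.0
```

```bash
python3 -c "
from h import *
shift((.647,-.0875,.014))
s=grab_frame('side')
cv2.imwrite('pics/b8.png',cv2.convertScaleAbs(cv2.resize(s[200:260,345:400],None,fx=10,fy=10,interpolation=0),alpha=1.5,beta=20))"
```

```text
5.575 [ 0.6471 -0.0881  0.0099] [-0.52 -0.32  0.54] 2.618429779309166e-05
(0.647, -0.0875, 0.014) [-0.0041 -0.0006 -0.0001] 0.004
```

View pics/b8.png

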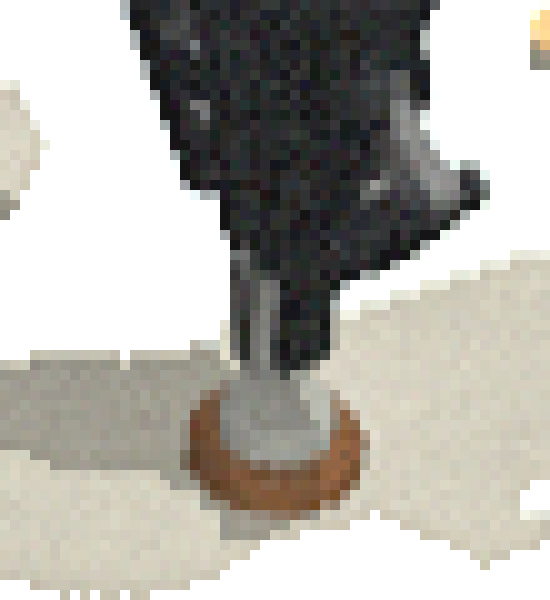

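Request:
apply_moves(
  series="0 0 0 0.003 0 0 0; 0 0 0 0.003 0 0 0",
)

```text
clock: 5.88
tcp_pos: [0.6471, -0.0881, 0.0069]
orientation: [2.087, 0.263, -2.089]
contact_force: [-0.2, -1.3, 0.7]
grip_width: -0.0002
```

```bash
python3 -c "
from h import *
shift((.647,-.0875,.014))
s=grab_frame('side')
cv2.imwrite('pics/b9.png',cv2.convertScaleAbs(cv2.resize(s[200:260,345:400],None,fx=10,fy=10,interpolation=0),alpha=1.5,beta=20))"
```

```text
5.875 [ 0.6471 -0.0881  0.0069] [-0.2  -1.27  0.69] -0.0002011897930391825
(0.647, -0.0875, 0.014) [-0.0071 -0.0006 -0.0001] 0.007
```

View pics/b9.png

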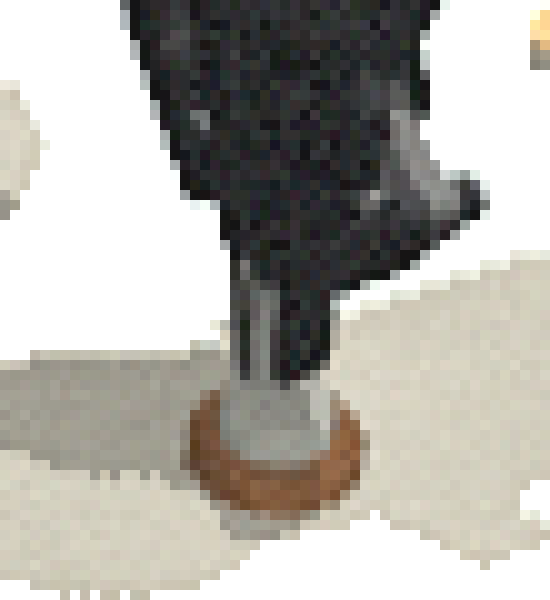

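Request:
apply_moves(
  series="0 0 0 0.003 0 0 0; 0 0 0 0.003 0 0 0",
)

```text
clock: 6.18
tcp_pos: [0.6471, -0.0881, 0.0039]
orientation: [2.088, 0.263, -2.088]
contact_force: [-0.8, 0.9, 0.5]
grip_width: 0.0001
```

```bash
python3 -c "
from h import *
shift((.647,-.0875,.014))
s=grab_frame('side')
cv2.imwrite('pics/b10.png',cv2.convertScaleAbs(cv2.resize(s[200:260,345:400],None,fx=10,fy=10,interpolation=0),alpha=1.5,beta=20))"
```

```text
6.175 [ 0.6471 -0.0881  0.0039] [-0.79  0.92  0.49] 0.0001364972063966081
(0.647, -0.0875, 0.014) [-0.0101 -0.0006 -0.    ] 0.01
```

View pics/b10.png

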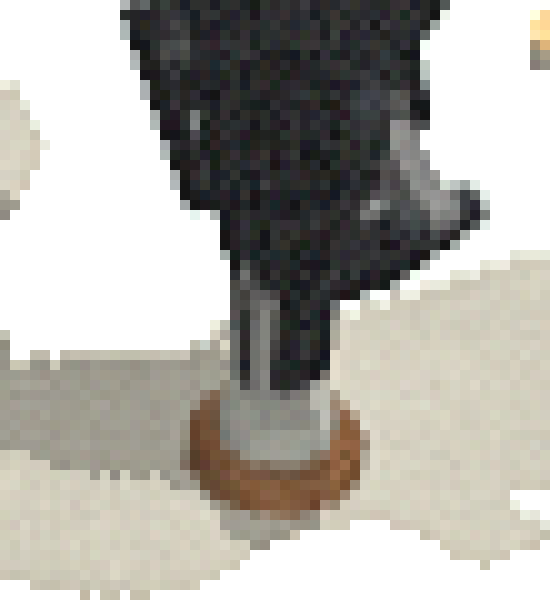

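The finger is now seen in front of the button's far edge without touching it, so the tip really is higher than the reported TCP. I'll keep probing.

Request:
apply_moves(
  series="0 0 0 0.002 0 0 0; 0 0 0 0.002 0 0 0",
)

```text
clock: 6.48
tcp_pos: [0.6472, -0.0881, 0.002]
orientation: [2.088, 0.263, -2.088]
contact_force: [-0.3, -0.1, -0.5]
grip_width: -0.0004
```

Request:
apply_moves(
  series="0 0 0 0.002 0 0 0; 0 0 0 0.002 0 0 0",
)

```text
clock: 6.72
tcp_pos: [0.6472, -0.0881, 0.0]
orientation: [2.088, 0.263, -2.088]
contact_force: [0.7, -0.1, -0.0]
grip_width: -0.0004
```

```bash
python3 -c "
from h import *
shift((.647,-.0875,.014))
s=grab_frame('side')
cv2.imwrite('pics/b11.png',cv2.convertScaleAbs(cv2.resize(s[200:260,345:400],None,fx=10,fy=10,interpolation=0),alpha=1.5,beta=20))"
```

```text
6.725 [ 0.6472 -0.0881  0.    ] [ 0.66 -0.12 -0.04] -0.00036032139089834666
(0.647, -0.0875, 0.014) [-0.014  -0.0006  0.    ] 0.014
```

View pics/b11.png

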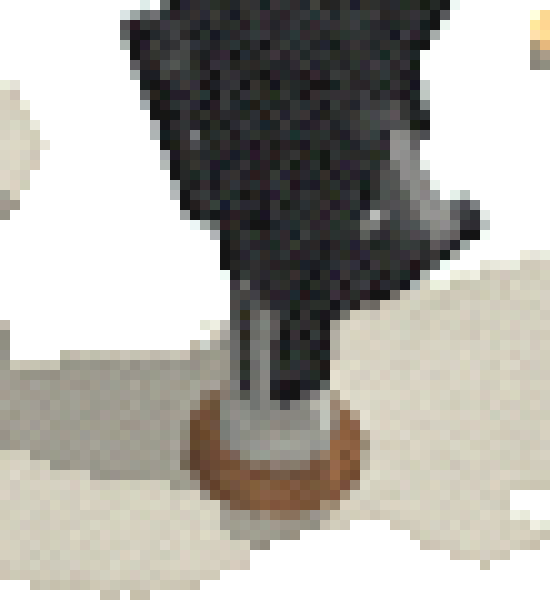

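Request:
apply_moves(
  series="0 0 0 0.002 0 0 0; 0 0 0 0.002 0 0 0",
)

```text
clock: 7.02
tcp_pos: [0.6474, -0.0881, -0.0018]
orientation: [2.088, 0.263, -2.088]
contact_force: [0.2, 0.3, 0.7]
grip_width: 0.0002
```

Request:
apply_moves(
  series="0 0 0 0.002 0 0 0; 0 0 0 0.002 0 0 0",
)

```text
clock: 7.28
tcp_pos: [0.6474, -0.0881, -0.0038]
orientation: [2.088, 0.263, -2.088]
contact_force: [0.4, -0.3, 1.8]
grip_width: 0.0004
```

```bash
python3 -c "
from h import *
shift((.647,-.0875,.014))
s=grab_frame('side')
cv2.imwrite('pics/b12.png',cv2.convertScaleAbs(cv2.resize(s[200:260,345:400],None,fx=10,fy=10,interpolation=0),alpha=1.5,beta=20))"
```

```text
7.275 [ 0.6474 -0.0881 -0.0038] [ 0.41 -0.31  1.77] 0.0003812776599744643
(0.647, -0.0875, 0.014) [-0.0178 -0.0007  0.0003] 0.018
```

View pics/b12.png

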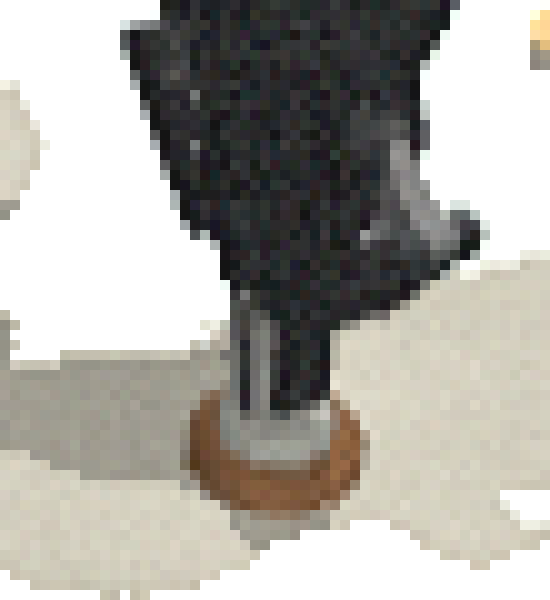

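Request:
apply_moves(
  series="0 0 0 0.002 0 0 0; 0 0 0 0.002 0 0 0",
)

```text
clock: 7.58
tcp_pos: [0.6475, -0.0881, -0.0058]
orientation: [2.088, 0.263, -2.088]
contact_force: [-0.2, 0.0, 3.5]
grip_width: -0.0002
```

Request:
apply_moves(
  series="0 0 0 0.002 0 0 0; 0 0 0 0.002 0 0 0",
)

```text
clock: 7.82
tcp_pos: [0.6475, -0.0881, -0.0078]
orientation: [2.088, 0.263, -2.088]
contact_force: [-1.0, -1.0, 3.9]
grip_width: -0.0
```

```bash
python3 -c "
from h import *
shift((.647,-.0875,.014))
s=grab_frame('side')
cv2.imwrite('pics/b13.png',cv2.convertScaleAbs(cv2.resize(s[200:260,345:400],None,fx=10,fy=10,interpolation=0),alpha=1.5,beta=20))"
```

```text
7.825 [ 0.6475 -0.0881 -0.0078] [-0.99 -1.02  3.91] -3.5342487662723044e-05
(0.647, -0.0875, 0.014) [-0.0218 -0.0007  0.0003] 0.022
```

View pics/b13.png

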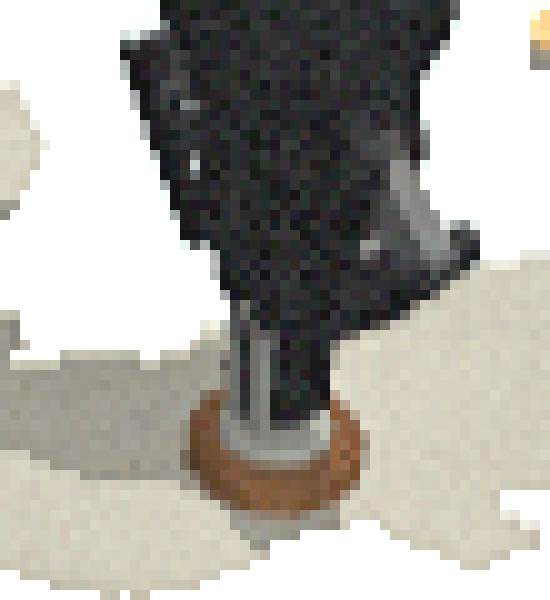

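Request:
apply_moves(
  series="0 0 0 0.0015 0 0 0; 0 0 0 0.0015 0 0 0",
)

```text
clock: 8.12
tcp_pos: [0.6476, -0.0882, -0.0081]
orientation: [2.088, 0.263, -2.088]
contact_force: [-3.8, 0.4, 12.8]
grip_width: 0.0001
```

Request:
apply_moves(
  series="0 0 0 0.0015 0 0 0; 0 0 0 0.0015 0 0 0",
)

```text
clock: 8.38
tcp_pos: [0.6476, -0.0882, -0.0083]
orientation: [2.088, 0.262, -2.087]
contact_force: [-7.7, 0.7, 21.9]
grip_width: 0.0001
```

The bell bottomed out: force rose linearly to 4 N, then climbed steeply to 22 N. So the fingertip really lies about 22 mm above the reported TCP. A released button top at 0.0206 met reported z≈-0.002, and the pictures agree. I'll use tip z = reported z + 0.022. Now I'll release and lift straight up.

Request:
apply_moves(
  series="0 0 0 -0.004 0 0 0; 0 0 0 -0.012 0 0 0; 0 0 0 -0.03 0 0 0; 0 0 0 -0.06 0 0 0; 0 0 0 -0.1 0 0 0; 0 0 0 -0.14 0 0 0; 0 0 0 -0.17 0 0 0; 0 0 0 -0.18 0 0 0",
)

```text
clock: 9.38
tcp_pos: [0.6484, -0.0882, 0.172]
orientation: [2.091, 0.262, -2.084]
contact_force: [0.1, -0.4, -0.1]
grip_width: -0.0004
```

```bash
python3 -c "
from h import *
shift((.55,-.19,.17),(.469,-.2705,.17),(.469,-.2705,.10))
s=grab_frame('side')
p=get_obs()['tcp_pos'];print(proj('side',p+[0,0,.022]))
cv2.imwrite('pics/d1.png',cv2.resize(s[130:260,310:430],None,fx=4.5,fy=4.5,interpolation=0))"
```

```text
9.375 [ 0.6484 -0.0882  0.172 ] [ 0.07 -0.43 -0.11] -0.0003727410252024506
(0.55, -0.19, 0.17) [0.0016 0.0742 0.1206] 0.142
(0.469, -0.2705, 0.17) [0.0013 0.1321 0.219 ] 0.256
(0.469, -0.2705, 0.1) [0.0713 0.1321 0.2192] 0.266
[376.6 183.8]
```

View pics/d1.png

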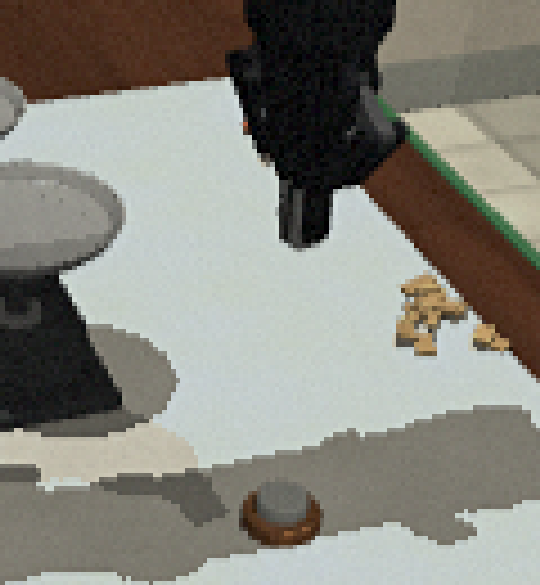

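The tip appears at (376.8,183), matching the projection with the 22 mm correction. The bell push is back up. Next, the middle weight: knob top at 0.052, so tip at 0.083, which is reported z≈0.061.

Request:
apply_moves(
  series="0 0 0 0 0.008 0.013 0; 0 0 0 0 0.025 0.041 0; 0 0 0 0 0.047 0.078 0; 0 0 0 0 0.07 0.116 0; 0 0 0 0 0.093 0.154 0; 0 0 0 0 0.112 0.186 0; 0 0 0 0 0.126 0.209 0; 0 0 0 0.001 0.132 0.219 0; 0 0 0 0.02 0.132 0.219 0; 0 0 0 0.05 0.132 0.219 0; 0 0 0 0.07 0.132 0.219 0; 0 0 0 0.075 0.132 0.219 0",
)

```text
clock: 10.92
tcp_pos: [0.4667, -0.2692, 0.0922]
orientation: [2.085, 0.267, -2.092]
contact_force: [0.6, 0.2, 0.9]
grip_width: -0.0001
```

```bash
python3 -c "
from h import *
shift((.469,-.2705,.061))
s=grab_frame('side');t=grab_frame('top')
p=get_obs()['tcp_pos'];print(proj('side',p+[0,0,.022]),proj('side',[.469,-.2705,.052]))
cv2.imwrite('pics/d2.png',np.hstack([cv2.resize(s[230:350,270:370],None,fx=4,fy=4,interpolation=0),cv2.resize(t[160:280,370:470],None,fx=4,fy=4,interpolation=0)]))"
```

```text
10.925 [ 0.4667 -0.2692  0.0922] [0.59 0.21 0.85] -6.630188363980968e-05
(0.469, -0.2705, 0.061) [ 0.0312  0.0019 -0.002 ] 0.031
[327.2 270.3] [327.9 292.3]
```

View pics/d2.png

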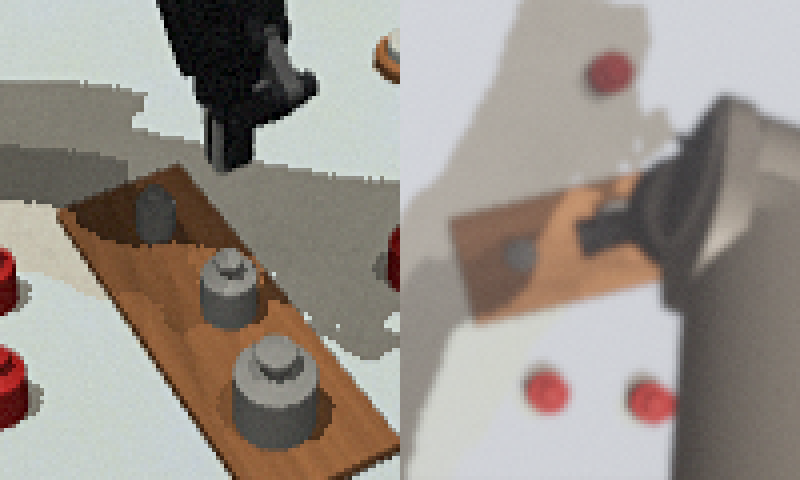

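The tip at (327,271) is directly above the middle knob at (327,293). I'll go down 31 mm and hold.

Request:
apply_moves(
  series="0 0 0 0.012 0.002 -0.002 0; 0 0 0 0.025 0.002 -0.002 0; 0 0 0 0.031 0.002 -0.002 0; 0 0 0 0.031 0.002 -0.002 0",
)

```text
clock: 11.52
tcp_pos: [0.4699, -0.2716, 0.0626]
orientation: [2.087, 0.264, -2.089]
contact_force: [-0.0, -0.8, 0.4]
grip_width: 0.0002
```

```bash
python3 -c "
from h import *
shift((.469,-.2705,.061))
s=grab_frame('side')
p=get_obs()['tcp_pos'];print(proj('side',p+[0,0,.022]))
cv2.imwrite('pics/d3.png',cv2.resize(s[240:340,280:370],None,fx=6,fy=6,interpolation=0))"
```

```text
11.525 [ 0.4699 -0.2716  0.0626] [-0.05 -0.84  0.41] 0.00015849458424573856
(0.469, -0.2705, 0.061) [ 0.0016 -0.0013  0.0006] 0.002
[328.7 281.4]
```

View pics/d3.png

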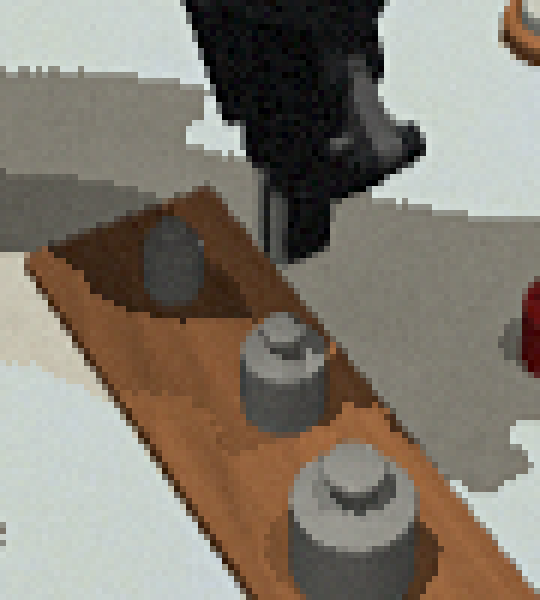

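The tip is at (328,282) and the knob top at (327,293), so the gap is about 32 mm. I'll trim 2 mm and hold for over two seconds.

Request:
apply_moves(
  series="0 0 0 0.001 -0.001 0.002 0; 0 0 0 0.001 -0.001 0.002 0; 0 0 0 0.001 -0.001 0.002 0; 0 0 0 0.001 -0.001 0.002 0; 0 0 0 0.001 -0.001 0.002 0; 0 0 0 0.001 -0.001 0.002 0; 0 0 0 0.001 -0.001 0.002 0; 0 0 0 0.001 -0.001 0.002 0; 0 0 0 0.001 -0.001 0.002 0; 0 0 0 0.001 -0.001 0.002 0; 0 0 0 0.001 -0.001 0.002 0; 0 0 0 0.001 -0.001 0.002 0",
)

```text
clock: 13.08
tcp_pos: [0.4682, -0.2713, 0.0622]
orientation: [2.088, 0.263, -2.088]
contact_force: [0.1, 0.9, -0.5]
grip_width: -0.0003
```

Request:
apply_moves(
  series="0 0 0 0 0 0 0; 0 0 0 0 0 0 0; 0 0 0 0 0 0 0; 0 0 0 0 0 0 0; 0 0 0 0 0 0 0; 0 0 0 0 0 0 0; 0 0 0 0 0 0 0; 0 0 0 0 0 0 0; 0 0 0 0 0 0 0; 0 0 0 0 0 0 0",
)

```text
clock: 14.32
tcp_pos: [0.4682, -0.2713, 0.0622]
orientation: [2.088, 0.263, -2.088]
contact_force: [-0.6, -0.3, 0.1]
grip_width: 0.0004
```

```bash
python3 -c "
from h import *
shift((.469,-.2705,.24),(.55,-.1,.24),(.532,.089,.24),(.532,.089,.15))"
```

```text
14.325 [ 0.4682 -0.2713  0.0622] [-0.58 -0.27  0.14] 0.00037192917241742437
(0.469, -0.2705, 0.24) [-0.1778 -0.0006 -0.001 ] 0.178
(0.55, -0.1, 0.24) [-0.1778 -0.1457 -0.1218] 0.26
(0.532, 0.089, 0.24) [-0.1778 -0.3332 -0.1512] 0.407
(0.532, 0.089, 0.15) [-0.0878 -0.3332 -0.1512] 0.376
```

Request:
apply_moves(
  series="0 0 0 -0.015 0 0 0; 0 0 0 -0.05 0 0 0; 0 0 0 -0.09 0 0 0; 0 0 0 -0.13 0 0 0; 0 0 0 -0.165 0 0 0; 0 0 0 -0.178 -0.01 -0.01 0; 0 0 0 -0.178 -0.04 -0.034 0; 0 0 0 -0.178 -0.072 -0.06 0; 0 0 0 -0.178 -0.105 -0.088 0; 0 0 0 -0.178 -0.14 -0.115 0; 0 0 0 -0.178 -0.18 -0.127 0; 0 0 0 -0.178 -0.2 -0.13 0",
)

```text
clock: 15.82
tcp_pos: [0.5442, -0.041, 0.2397]
orientation: [2.085, 0.27, -2.087]
contact_force: [0.4, -0.4, -0.9]
grip_width: 0.0002
```

```bash
python3 -c "
from h import *
shift((.532,.089,.24),(.532,.089,.18))"
```

```text
15.825 [ 0.5442 -0.041   0.2397] [ 0.4  -0.41 -0.9 ] 0.00020063247626913826
(0.532, 0.089, 0.24) [-1.000e-04 -1.289e-01 -2.100e-02] 0.131
(0.532, 0.089, 0.18) [ 0.0599 -0.1288 -0.021 ] 0.144
```

Request:
apply_moves(
  series="0 0 0 0 -0.03 -0.005 0; 0 0 0 0 -0.06 -0.01 0; 0 0 0 0 -0.09 -0.015 0; 0 0 0 0 -0.115 -0.019 0; 0 0 0 0 -0.128 -0.021 0; 0 0 0 0.02 -0.129 -0.021 0; 0 0 0 0.045 -0.129 -0.021 0; 0 0 0 0.06 -0.129 -0.021 0; 0 0 0 0.06 -0.129 -0.021 0; 0 0 0 0.06 -0.129 -0.021 0",
)

```text
clock: 17.08
tcp_pos: [0.5334, 0.085, 0.1809]
orientation: [2.089, 0.263, -2.087]
contact_force: [-0.7, -0.5, 0.0]
grip_width: 0.0002
```

```bash
python3 -c "
from h import *
shift((.532,.089,.146))
s=grab_frame('side');t=grab_frame('top')
p=get_obs()['tcp_pos'];print(proj('side',p+[0,0,.022]),proj('side',[.533,.09,.139]),proj('side',[.532,.089,.125]))
cv2.imwrite('pics/e1.png',cv2.resize(s[110:230,260:370],None,fx=5,fy=5,interpolation=0))
cv2.imwrite('pics/e1t.png',cv2.resize(t[130:250,180:380],None,fx=4,fy=4,interpolation=0))"
```

```text
17.075 [0.5334 0.085  0.1809] [-0.71 -0.49  0.04] 0.00020866262505365844
(0.532, 0.089, 0.146) [ 0.0349 -0.0043  0.0004] 0.035
[313.2 156.6] [313.1 176.4] [312.9 180.9]
```

View pics/e1.png

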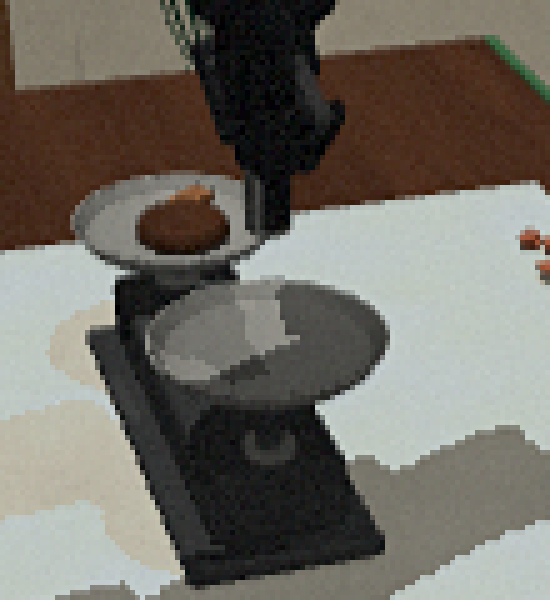

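View pics/e1t.png

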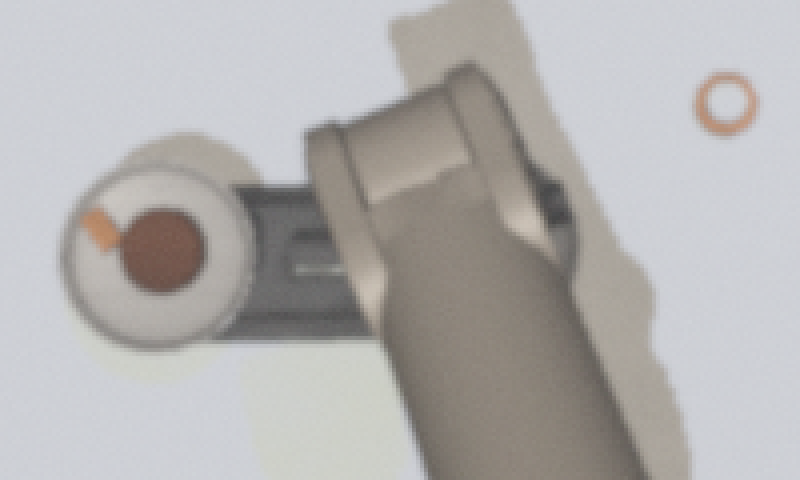

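The tip at (313,156) is above the empty pan's centre (313,177), as projected. I'll go down 35 mm to about 3 cm above the rim plane and hold.

Request:
apply_moves(
  series="0 0 0 0.012 -0.002 0 0; 0 0 0 0.025 -0.004 0 0; 0 0 0 0.033 -0.004 0 0; 0 0 0 0.035 -0.004 0 0; 0 0 0 0.035 -0.004 0 0; 0 0 0 0.035 -0.004 0 0; 0 0 0 0.035 -0.004 0 0; 0 0 0 0.035 -0.004 0 0; 0 0 0 0.035 -0.004 0 0; 0 0 0 0.035 -0.004 0 0; 0 0 0 0.035 -0.004 0 0; 0 0 0 0.035 -0.004 0 0",
)

```text
clock: 18.68
tcp_pos: [0.5318, 0.0887, 0.1452]
orientation: [2.088, 0.263, -2.088]
contact_force: [0.5, -0.6, 0.5]
grip_width: 0.0
```

Request:
apply_moves(
  series="0 0 0 0 0 0 0; 0 0 0 0 0 0 0; 0 0 0 0 0 0 0; 0 0 0 0 0 0 0; 0 0 0 0 0 0 0; 0 0 0 0 0 0 0; 0 0 0 0 0 0 0; 0 0 0 0 0 0 0; 0 0 0 0 0 0 0; 0 0 0 0 0 0 0; 0 0 0 0 0 0 0; 0 0 0 0 0 0 0",
)

```text
clock: 20.18
tcp_pos: [0.5318, 0.0887, 0.1452]
orientation: [2.088, 0.263, -2.088]
contact_force: [-0.6, -0.4, -1.8]
grip_width: -0.0
```

```bash
python3 -c "
from h import *
shift((.532,.089,.146))
s=grab_frame('side')
p=get_obs()['tcp_pos'];print(proj('side',p+[0,0,.022]))
cv2.imwrite('pics/e2.png',s)"
```

```text
20.175 [0.5318 0.0887 0.1452] [-0.61 -0.39 -1.85] -4.513241011447132e-06
(0.532, 0.089, 0.146) [-0.0008 -0.0002 -0.0002] 0.001
[312.6 167.8]
```

View pics/e2.png

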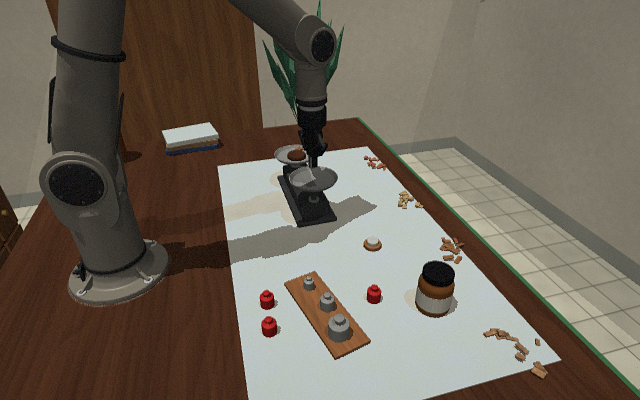

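The tip is at (313,168) over the empty pan's centre. The weights, jar and bell are all where they were, and the hold has lasted about 2.5 s. Handing in.

```bash
python3 -c "
from bench import *
print(hand_in())"
```

```text
the job is handed in; nothing more can be done
None
```

I rang the bell, pointed at the middle weight, then at the empty pan, and handed the job in at about 20 s, still pointing at the pan.

- **Bell:** the force rose steadily to about 4 N, then climbed to 22 N as the push bottomed out after about 6 mm. After I lifted off, the picture showed it back up.
- **Middle weight:** I held for about 2.8 s with the fingertips about 32 mm above the knob, centred to about 2 mm.
- **Empty pan:** I held for about 2.5 s before handing in, and the arm is still there. The fingertips are about 28 mm above the rim plane, which is about 42 mm above the pan floor. I took "3 cm above" as measured from the rim.
- **Other things:** in the last side view the weights, jar, bell and balance look unmoved, and the force reading was back near zero, within noise.

**A check that disagreed:** the reported TCP was about 22 mm lower than where the fingertips actually were. The side pictures and the first touch on the bell, at a reported height of −2 mm, both showed this. I set all heights by the actual fingertips. By the reported TCP, the tips would be only about 10 mm above the knob and 6 mm above the rim.

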